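# Put four desk items away in their matching trays

### The job

Put the snap case, the screwdriver, the roll of black tape and the small connector each away in the shallow grey tray on the desk whose shape and size match it. Each should end lying flat on the floor of its own tray and in line with it, inside the rim, the screwdriver with its handle in the wide part of its tray and its shaft in the narrow part. Let go of everything at the end.

Things in the scene. Friction and masses are not known exactly. Their poses are not given: they have to be found in the camera images.
- bit_case: Closed beige rectangular snap case, 57 x 86 x 28 mm (x, y, z; body box 55 x 84 mm), 70 g. Origin at the centre of its underside; its long side is its y axis, z up. Grasp it across its 57 mm width (its x).
- screwdriver: Precision screwdriver lying flat, 143 mm long, with a ribbed handle 18 mm thick and a thin steel shaft. Origin at the middle of its length, at the height of its underside; its y axis runs along it toward the handle. The handle lies from y = -8 to +71 mm, the shaft from -8 to -71 mm. The thing is 18 mm high; grasp the handle across its x.
- handle (a point): Point in the middle of the screwdriver's handle, 30 mm from the screwdriver's origin along its +y and 9 mm above its underside.
- tape_roll: Small roll of black tape lying flat, about 52 mm across (from -24 to +27 mm along its x, -26 to +26 mm along its y), 19 mm high. Origin near the centre of its underside, z up. Grasp it across its outside; its hole is filled in for contacts, so fingers cannot enter it.
- connector: Small cream-white nylon connector housing, a plain block 15 x 34 x 13 mm (x, y, z), 15 g. Origin at the centre of its underside; its long side is its y axis, z up. Grasp it across its 15 mm width (its x).
- case_tray: Large rectangular tray for the snap case, inside 73 mm (x) by 102 mm (y), outside 81 x 110 mm. Fixed. Grey rim 4 mm wide, its top 6 mm above the desk; floor 2 mm above the desk. Origin at desk level under its middle, z up.
- driver_tray: Stepped tray for the screwdriver, 168 mm long: wide part for the handle, inside 34 mm wide from y = -16 to +80 mm, and narrow part for the shaft, inside 16 mm wide from y = -16 to -80 mm. y points to the wide end; a seated screwdriver shares the tray's origin and y. Fixed. Grey rim 4 mm wide, its top 6 mm above the desk; floor 2 mm above the desk. Origin at desk level under its middle, z up.
- tape_tray: Round tray for the tape roll, 69 mm across inside, 77 mm outside. Fixed. Grey rim 4 mm wide, its top 6 mm above the desk; floor 2 mm above the desk. Origin at desk level under its middle, z up.
- connector_tray: Small rectangular tray for the connector, inside 31 mm (x) by 50 mm (y), outside 39 x 58 mm. Fixed. Grey rim 4 mm wide, its top 6 mm above the desk; floor 2 mm above the desk. Origin at desk level under its middle, z up.
Things that resemble listed ones, but are neither listed nor needed, are in the scene too. Of the things that look like the tape_roll, take the one that is farthest from the robot's base at the start.

How it is judged (in metres and radians):
At the end, for the whole second after the job is handed in: Each thing lies flat and still on its own tray's floor (underside under 4.2 mm), origins within 15 mm (case, tape), 16 mm (connector), 18 mm (screwdriver) of the tray's; in line within 0.35 rad (screwdriver 0.3, handle to the wide end; tape any way) (horizontal distance between bit_case and case_tray below 0.015 m and z of bit_case in the frame of case_tray between -0.001 and 0.0042 m and angle between each of bit_case, screwdriver, tape_roll, connector's own z axis and vertical below 0.1 rad and linear speed of each of bit_case, screwdriver, tape_roll, connector below 0.02 m/s and angle between the y axis of bit_case and the y axis of case_tray, either way round below 0.35 rad and horizontal distance between screwdriver and driver_tray below 0.018 m and z of screwdriver in the frame of driver_tray between -0.001 and 0.0042 m and angle between the y axis of screwdriver and the y axis of driver_tray, either way round below 0.3 rad and horizontal distance between tape_roll and tape_tray below 0.015 m and z of tape_roll in the frame of tape_tray between -0.001 and 0.0042 m and horizontal distance between connector and connector_tray below 0.016 m and z of connector in the frame of connector_tray between -0.001 and 0.0042 m and angle between the y axis of connector and the y axis of connector_tray, either way round below 0.35 rad and y of handle in the frame of driver_tray above 0.005 m); the robot touches nothing.
It also fails if it takes over 91 s, if anything falls off the work surface, if the arm or the gripper's body presses on something with over 40 N, if the wrist force passes 120 N, or if a joint passes its speed limit or range.

### The arm

A 6-joint arm with a two-finger parallel gripper is mounted at the origin on a cart in front of the work surface, level with it; the furniture and walls round the work are solid. World frame = base frame: x ahead of the robot, y to its left, z up, the work surface at z = 0. Lengths are in m, angles in degrees, forces in N, time in s.
With the tool pointing down it reaches from about 0.3 to 0.75 m from the base axis. Payload 8.5 kg.
Tool frame: the origin (TCP) lies on the centre line of the jaws, within the pads' length; the fingertips stand 11 mm ahead of it and the grasp point (between the pads) lies 8 mm behind it; z points along the fingers, y is the line along which they close (so a half turn about z gives the same grasp; the last joint's range is limited). The gripper opens to 88 mm and grips with 3 to 60 N. Pads are 18 mm wide; open, the fingers measure 123 mm over their backs; the gripper's body (75 mm by 187 mm) begins 45 mm behind the grasp point.
Start: joints at [61.977, 21.807, 74.336, -0, 83.858, -12.336], TCP at [0.149, 0.529, 0.217] pointing down, gripper open.
Joint ranges: [-178.18, 178.18], [-50.72, 133.34], [12.68, 142.11], [-81.47, 261.47], [9.98, 163.14], [-165.26, 165.26]. Speed limits (degrees/s): [136.94, 136.94, 180, 180, 180, 180].

### API

Orientations are given as [roll, pitch, yaw] about the fixed x, y, z axes, in that order (R = Rz(yaw) Ry(pitch) Rx(roll)).
In Python, from workcell import manip gives the robot as it stands.
- The arm moves only by the shell command python3 -m crank 'ROWS' [FORCE]. ROWS is JSON, a list of rows, each an object with "travel": the shift along the tool's x, y, z in m, a list of three; "twist": the turn, a rotation vector about the tool's x, y, z in rad, a list of three; "grip": the finger opening in m, from 0 to 0.0881. In form: [{"travel": [dx, dy, dz], "twist": [rx, ry, rz], "grip": grip}, ...]. A call has 1 to 5 rows; each row is the pose to reach, as a shift and turn from the pose commanded when the call began, along the tool's axes at that moment; what a row does not reach only later rows make up. A row lasts 1/10 s, in which the tool goes at most 50 mm and 8.59 degrees, less where a joint would pass 70% of its speed; a pose out of reach is approached as far as the arm can. A call with a gripper value outside its range is refused whole. The fingers move at their own pace and stop on an object; FORCE is the grip in N (left out, the last holds). Time passes only in rows, so rows that repeat a pose let the fingers close. It gives the time, the measured TCP pose, the force, the opening and the grip force at its end, in the units of the state.
- manip.state(): the state, without advancing time (a new reading comes with each control period).
- manip.get_image(name): name is "scene" or "top" or "wrist"; returns (picture, depth): 384x512x3 uint8, blue, green, red; 384x512 float32, m along the optical axis (not along the pixel's ray), 0 where there is no reading.
- manip.get_calibration(name): a dict with "K" (3x3 intrinsics, pixels), "dist_coeffs" ([k1, k2, p1, p2, k3] as OpenCV has them; the pictures are not rectified), "world_to_cam" (4x4, takes a point from world to camera coordinates). Camera axes: x right, y down, z forward; pixel columns grow to the right and rows downward; lengths in m; the calibration is good to about 2 mm. A picture is of the moment at which its call begins: read the wrist's pose just before it. get_calibration takes no time and is no camera call; for the wrist camera it gives the pose at the moment of the call.
- manip.hand_in(): hands the job in; it is judged then, once.
The state is a dict: "time_s": time; "joint_pos": joint angles; "joint_velocities": joint speeds; "joint_efforts": joint torques, N m; "position": TCP position; "orientation": TCP orientation; "ft_force": force on the tool from outside, world axes, zero at the start; "ft_torque": the same for the moment, N m; "finger_gap": finger opening in m; "grasp_force": force on a finger pad.
Only numpy, scipy, OpenCV 4.12 (cv2) and the standard library are available. Lean on these libraries where they do the work, as an engineer would, in place of code of your own. Each camera call takes 0.05 s, during which the arm holds its last target. There are 200 camera calls.

## Working session

There is one attempt and no reset: what is moved stays moved. The work goes in short steps, Python scripts to look and compute and a shell command to move; the robot and the scene stay as the last step left them, time stands still between calls to the robot, and variables do not carry over. Pictures are saved under pics/ and viewed, at most 14 in all, crops included, and the job is handed in when it is done.

```bash
mkdir -p pics; ls; python3 - <<'E'
from workcell import manip
import cv2,numpy as np
print(manip.state())
for n in("top","scene"):
    im,d=manip.get_image(n);cv2.imwrite(f"pics/{n}0.png",im);np.save(f"{n}0.npy",d)
    c=manip.get_calibration(n);print(n,c)
E
```

```text
pics
{'time_s': 0.0, 'joint_pos': array([ 6.19747848e+01,  2.18395412e+01,  7.43849974e+01,  1.63437695e-03,
        8.38580750e+01, -1.23355045e+01]), 'joint_velocities': array([ 0.08409401,  0.06701586,  0.05259502, -0.02003274, -0.00348138,
        0.05799418]), 'joint_efforts': array([-1.65941285e-03, -4.37945652e+01, -2.24544293e+01,  7.11327908e-02,
        3.54946184e-02, -9.45267357e-05]), 'position': array([0.1485754 , 0.52922414, 0.21604994]), 'orientation': array([-1.79919641e+02, -1.92364586e-02,  1.64310100e+02]), 'ft_force': array([-0.06436608,  0.01902807,  0.5382059 ]), 'ft_torque': array([0.0030099 , 0.05935266, 0.01438045]), 'grasp_force': 0.0, 'finger_gap': 0.08776015728067607}
top {'K': array([[348.94395427,   0.        , 259.07521405],
       [  0.        , 348.94395427, 192.96138197],
       [  0.        ,   0.        ,   1.        ]]), 'dist_coeffs': array([0.00913833, 0.        , 0.        , 0.        , 0.        ]), 'world_to_cam': array([[ 0.01863628, -0.99982226, -0.00285268,  0.0212844 ],
       [-0.99451259, -0.01824339, -0.10301402,  0.47037242],
       [ 0.10294367,  0.00475683, -0.99467581,  0.83058627],
       [ 0.        ,  0.        ,  0.        ,  1.        ]])}
scene {'K': array([[395.85586517,   0.        , 251.4574361 ],
       [  0.        , 395.85586517, 195.96021476],
       [  0.        ,   0.        ,   1.        ]]), 'dist_coeffs': array([-0.04003253,  0.        ,  0.        ,  0.        ,  0.        ]), 'world_to_cam': array([[ 0.79406131, -0.60738965, -0.02333332, -0.35575219],
       [-0.30629951, -0.36668855, -0.87847602,  0.1875432 ],
       [ 0.52502118,  0.70471081, -0.47721634,  0.59629669],
       [ 0.        ,  0.        ,  0.        ,  1.        ]])}
```

View pics/top0.png

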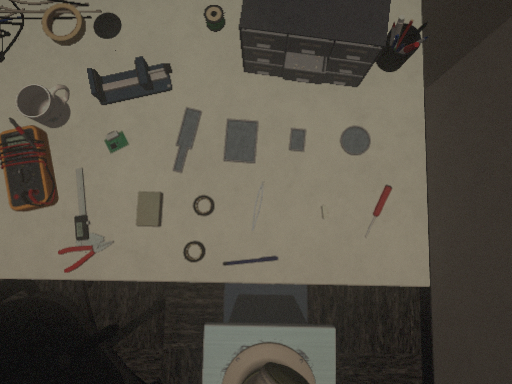

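View pics/scene0.png

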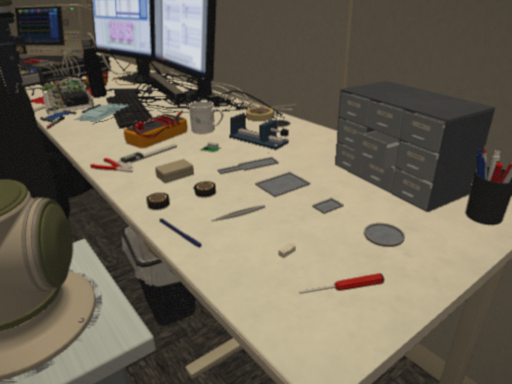

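The top view shows the case at (149,209), tape rolls at (204,205) (the far one) and (194,251), the connector at (322,212) and the screwdriver at (378,210). The trays are: driver (187,140), case (240,141), connector (297,139) and tape (355,140). Next I'll make a metric ortho view and measure from it.

```bash
cat > h.py <<'E'
import cv2,numpy as np
from workcell import manip
def ortho(im,c,z,x0,x1,y0,y1,s):
    """metric view of plane z: up = +x, left = +y, s px per m"""
    W,H=int((y1-y0)*s),int((x1-x0)*s)
    u,v=np.meshgrid(np.arange(W),np.arange(H))
    P=np.stack([x1-v/s,y1-u/s,np.full(u.shape,z)],-1).reshape(-1,3).astype(float)
    T=c["world_to_cam"]; r,_=cv2.Rodrigues(T[:3,:3])
    p,_=cv2.projectPoints(P,r,T[:3,3],c["K"],c["dist_coeffs"])
    m=p.reshape(H,W,2).astype(np.float32)
    return cv2.remap(im,m[...,0],m[...,1],cv2.INTER_CUBIC)
def rects(mask,x1,y1,s,amin,amax):
    cs,_=cv2.findContours(mask.astype(np.uint8),cv2.RETR_EXTERNAL,cv2.CHAIN_APPROX_NONE)
    for c in cs:
        a=cv2.contourArea(c)/s/s*1e6
        if not amin<a<amax: continue
        b=cv2.boxPoints(cv2.minAreaRect(c)); cen=b.mean(0)
        e=[b[1]-b[0],b[2]-b[1]]; e.sort(key=np.linalg.norm)
        l=e[1]; yaw=np.degrees(np.arctan2(-l[0],-l[1]))%180   # world dir of long side (x=-v,y=-u)
        print("xy %.4f %.4f"%(x1-cen[1]/s,y1-cen[0]/s),"size %.0f x %.0f mm"%tuple(np.linalg.norm(q)/s*1e3 for q in e),"long dir %.1f deg"%yaw,"area %.0f"%a)
E
python3 - <<'E'
from h import *
im=cv2.imread("pics/top0.png");c=manip.get_calibration("top")
A=(.2,.7,-.35,.35);s=1000
for z in(.006,.028,.019,.009):
    o=ortho(im,c,z,*A,s)
    h=cv2.cvtColor(o,cv2.COLOR_BGR2HSV);g=o.max(2)
    print("z",z)
    if z==.006: cv2.imwrite("pics/o.png",o); rects(cv2.morphologyEx((g<130).astype(np.uint8),2,np.ones((3,3))),A[1],A[3],s,600,12000)
    if z==.028: rects(h[...,1]>75,A[1],A[3],s,1500,9000) 
    if z==.019: rects(g<70,A[1],A[3],s,500,5000)
    if z==.009: rects((h[...,1]>140)&(g>80),A[1],A[3],s,300,5000)
    for p in [(170,100)]: pass
E
```

```text
z 0.006
xy 0.3043 0.0491 size 17 x 141 mm long dir 97.9 deg area 1846
xy 0.3250 0.1880 size 56 x 58 mm long dir 90.0 deg area 2543
xy 0.4390 0.1690 size 56 x 58 mm long dir 90.0 deg area 2530
xy 0.4275 0.3030 size 68 x 91 mm long dir 0.0 deg area 5888
xy 0.4329 -0.2641 size 22 x 148 mm long dir 154.9 deg area 2065
xy 0.6104 -0.0638 size 45 x 64 mm long dir 175.2 deg area 2607
xy 0.6107 -0.2108 size 79 x 81 mm long dir 135.0 deg area 5047
xy 0.6052 0.0798 size 87 x 117 mm long dir 177.3 deg area 9614
xy 0.6045 0.2204 size 49 x 173 mm long dir 167.4 deg area 6762
z 0.028
z 0.019
xy 0.3066 0.0490 size 9 x 131 mm long dir 96.7 deg area 782
xy 0.3260 0.1850 size 48 x 50 mm long dir 90.0 deg area 1900
xy 0.4380 0.1665 size 48 x 49 mm long dir 90.0 deg area 1869
z 0.009
xy 0.4578 -0.2745 size 13 x 78 mm long dir 154.3 deg area 793
```

View pics/o.png

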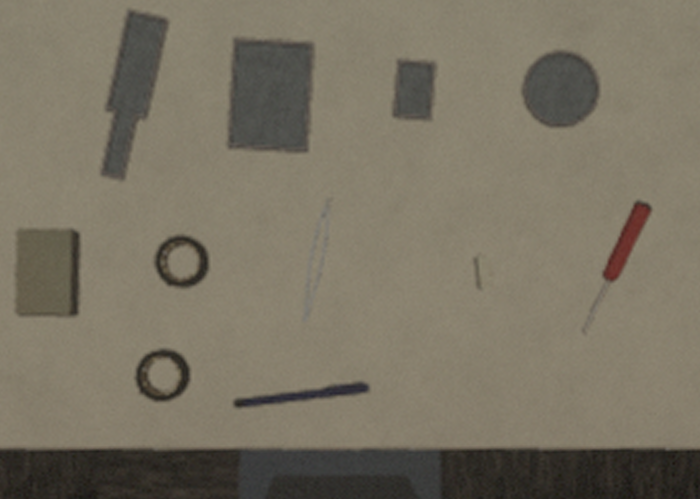

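The ortho view gives tray poses. The driver tray's wide end is at the top, at about -12.6°, and the case is at about (.427,.298). Next come the wrist camera geometry and a planning helper.

```bash
cat >> h.py <<'E'
from scipy.spatial.transform import Rotation as Ro
def plan(x,y,z,yaw):
    """prints the move (tool axes) to TCP x,y,z pointing down; yaw = world direction (deg) of tool y, taken mod 180"""
    s=manip.state();R=Ro.from_euler("xyz",s["orientation"],degrees=True)
    d=R.inv().apply(np.array([x,y,z])-s["position"])
    ty=R.as_matrix()[:,1];cur=np.degrees(np.arctan2(ty[1],ty[0]))
    dy=(yaw-cur+90)%180-90
    T=Ro.from_euler("z",dy,degrees=True)*Ro.from_euler("xyz",[180,0,cur+90],degrees=True)
    best=min((T,),key=lambda q:0)
    w=(R.inv()*best).as_rotvec()
    print("t %.1f j6 %.0f"%(s["time_s"],s["joint_pos"][5]),"travel",d.round(4),"twist",w.round(3),"dyaw %.1f"%dy)
E
python3 - <<'E'
from h import *
s=manip.state();c=manip.get_calibration("wrist");T=np.linalg.inv(c["world_to_cam"])
R=Ro.from_euler("xyz",s["orientation"],degrees=True)
print("cam in tool",R.inv().apply(T[:3,3]-s["position"]),"axes",(R.inv().as_matrix()@T[:3,:3]).round(2),c["K"])
plan(.427,.298,.2,90)
E
```

```text
cam in tool [ 0.06587264 -0.0002667  -0.16847239] axes [[ 0.   -0.97 -0.26]
 [ 1.    0.   -0.  ]
 [ 0.   -0.26  0.97]] [[325.15002181   0.         256.33634689]
 [  0.         325.15002181 194.62708631]
 [  0.           0.           1.        ]]
t 0.1 j6 -12 travel [-0.3306 -0.1474  0.0162] twist [-0.001 -0.    -0.274] dyaw 15.7
```

```bash
python3 -m crank '[{"travel":[-0.16,-0.07,0.016],"twist":[0,0,-0.274],"grip":0.085},{"travel":[-0.2,-0.09,0.016],"twist":[0,0,-0.274],"grip":0.085},{"travel":[-0.331,-0.147,0.016],"twist":[0,0,-0.274],"grip":0.085},{"travel":[-0.331,-0.147,0.016],"twist":[0,0,-0.274],"grip":0.085},{"travel":[-0.331,-0.147,0.016],"twist":[0,0,-0.274],"grip":0.085}]' 
python3 - <<'E'
from h import *
plan(.427,.298,.18,90)
E
```

```text
time_s: 0.6
position: [0.3359, 0.3739, 0.2043]
orientation: [-180.0, -0.0, -180.0]
ft_force: [-0.1, 0.3, -0.4]
finger_gap: 0.0852
grasp_force: 0.0
t 0.6 j6 -55 travel [-0.091  -0.0759  0.0243] twist [-0. -0.  0.] dyaw -0.0
```

```bash
python3 -m crank '[{"travel":[-0.091,-0.076,0.02],"twist":[0,0,0],"grip":0.085},{"travel":[-0.091,-0.076,0.02],"twist":[0,0,0],"grip":0.085},{"travel":[-0.091,-0.076,0.02],"twist":[0,0,0],"grip":0.085},{"travel":[-0.091,-0.076,0.02],"twist":[0,0,0],"grip":0.085},{"travel":[-0.091,-0.076,0.02],"twist":[0,0,0],"grip":0.085}]' 
cat >> h.py <<'E'
def wshot(name,z,half=.12,s=2500,cx=None,cy=None):
    st=manip.state()["position"];c=manip.get_calibration("wrist");im,d=manip.get_image("wrist")
    x=cx if cx is not None else st[0];y=cy if cy is not None else st[1]
    o=ortho(im,c,z,x-half,x+half,y-half,y+half,s);cv2.imwrite(f"pics/{name}.png",o);cv2.imwrite(f"pics/{name}_raw.png",im)
    np.savez(f"{name}.npz",im=im,d=d,**c)
    print("view: x of top %.4f, y of left %.4f, %d px/m"%(x+half,y+half,s));return o,x+half,y+half,s
def heights(name,zmin,zmax,amin=50,amax=12000,s=1000):
    """min-area rects of points by depth between heights"""
    f=np.load(f"{name}.npz");d=f["d"];v,u=np.nonzero(d>0)
    p=cv2.undistortPoints(np.stack([u,v],-1).astype(np.float64)[:,None],f["K"],f["dist_coeffs"])[:,0]
    P=np.c_[p,np.ones(len(p))]*d[v,u][:,None];T=np.linalg.inv(f["world_to_cam"]);P=P@T[:3,:3].T+T[:3,3]
    P=P[(P[:,2]>zmin)&(P[:,2]<zmax)];x1=P[:,0].max();y1=P[:,1].max()
    m=np.zeros((int((x1-P[:,0].min())*s)+2,int((y1-P[:,1].min())*s)+2),np.uint8)
    m[((x1-P[:,0])*s).astype(int),((y1-P[:,1])*s).astype(int)]=1
    rects(cv2.morphologyEx(m,cv2.MORPH_CLOSE,np.ones((3,3))),x1,y1,s,amin,amax)
E
python3 - <<'E'
from h import *
print(manip.state()["position"])
wshot("w1",.028)
for a,b in((.02,.035),(.012,.024)): print(a);heights("w1",a,b,200)
E
```

```text
time_s: 1.1
position: [0.4255, 0.2995, 0.1843]
orientation: [-180.0, -0.1, 180.0]
ft_force: [-0.8, 0.3, 1.1]
finger_gap: 0.0853
grasp_force: 0.0
[0.4254929  0.29954617 0.18434425]
view: x of top 0.5455, y of left 0.4195, 2500 px/m
0.02
xy 0.4268 0.3014 size 55 x 84 mm long dir 0.0 deg area 4382
0.012
xy 0.2947 0.4664 size 11 x 76 mm long dir 127.9 deg area 301
xy 0.3257 0.1872 size 51 x 51 mm long dir 0.0 deg area 1996
xy 0.3788 0.4630 size 34 x 61 mm long dir 8.5 deg area 1657
xy 0.4379 0.1684 size 51 x 51 mm long dir 15.3 deg area 1982
xy 0.6114 0.4057 size 17 x 32 mm long dir 117.8 deg area 416
```

View pics/w1.png

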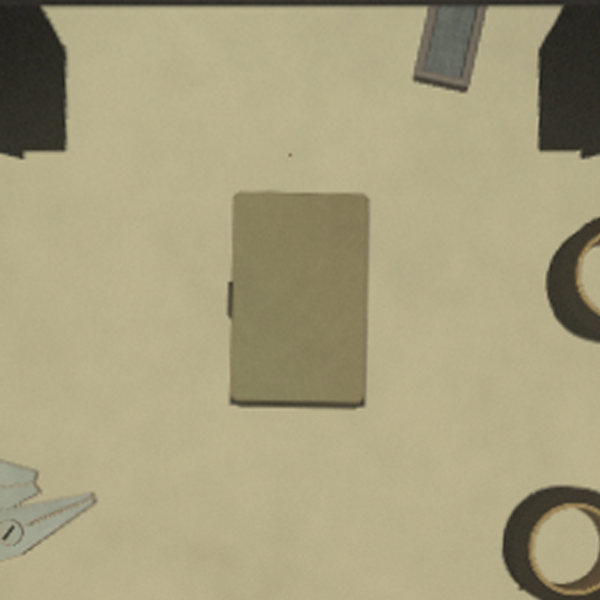

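The case is centred at (0.427, 0.300), in line with the jaws. I'll descend and grip.

```bash
python3 -m crank '[{"travel":[-0.002,0,0.05],"twist":[0,0,0],"grip":0.085},{"travel":[-0.002,0,0.1],"twist":[0,0,0],"grip":0.085},{"travel":[-0.002,0,0.14],"twist":[0,0,0],"grip":0.085},{"travel":[-0.002,0,0.165],"twist":[0,0,0],"grip":0.085},{"travel":[-0.002,0,0.165],"twist":[0,0,0],"grip":0.085}]' 25
python3 -m crank '[{"travel":[0,0,0],"twist":[0,0,0],"grip":0.05},{"travel":[0,0,0],"twist":[0,0,0],"grip":0.05},{"travel":[0,0,0],"twist":[0,0,0],"grip":0.05},{"travel":[0,0,0],"twist":[0,0,0],"grip":0.05},{"travel":[0,0,0],"twist":[0,0,0],"grip":0.05}]' 25
```

```text
time_s: 1.65
position: [0.4254, 0.2998, 0.0172]
orientation: [-179.9, -0.3, -179.9]
ft_force: [-0.3, 0.5, 0.7]
finger_gap: 0.0851
grasp_force: 0.0
time_s: 2.15
position: [0.4281, 0.2995, 0.0201]
orientation: [180.0, 0.1, -180.0]
ft_force: [-0.0, 0.3, 0.2]
finger_gap: 0.0503
grasp_force: 0.0
```

```bash
python3 - <<'E'
from h import *
print(manip.state())
wshot("w2",.028)
heights("w2",.02,.035,200)
E
```

```text
{'time_s': 2.15, 'joint_pos': array([ 2.19858090e+01,  3.24050182e+01,  9.40446314e+01,  2.85609876e-04,
        5.34915243e+01, -6.80261047e+01]), 'joint_velocities': array([-0.08072333,  0.31833371,  0.23185366,  0.01801033, -0.04002109,
        0.00090057]), 'joint_efforts': array([ 6.51798025e-02, -4.55443490e+01, -1.46975434e+01,  1.34587791e-02,
        7.86762242e-02,  9.66783555e-04]), 'position': array([0.42808128, 0.29954907, 0.02012246]), 'orientation': array([ 1.79977775e+02,  5.44667072e-02, -1.79988267e+02]), 'ft_force': array([-0.01596901,  0.26393132,  0.15374826]), 'ft_torque': array([ 0.033649  , -0.00770338, -0.0386777 ]), 'grasp_force': 0.0, 'finger_gap': 0.05027065014157192}
view: x of top 0.5481, y of left 0.4195, 2500 px/m
xy 0.3342 0.1947 size 27 x 47 mm long dir 135.0 deg area 268
xy 0.4190 0.3015 size 56 x 69 mm long dir 0.0 deg area 3660
```

View pics/w2_raw.png

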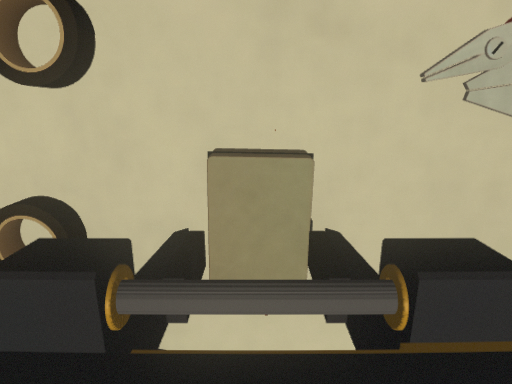

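The raw view shows the case standing between the fingers, which look right beside it at columns 205 and 310. The gap reads 50 mm with no force, so I'll close further and check.

```bash
python3 -m crank '[{"travel":[0,0,0],"twist":[0,0,0],"grip":0.03},{"travel":[0,0,0],"twist":[0,0,0],"grip":0.03},{"travel":[0,0,0],"twist":[0,0,0],"grip":0.03}]' 25
python3 -c "
from h import *
print(manip.state()['finger_gap'],manip.state()['grasp_force'])"
```

```text
time_s: 2.5
position: [0.4279, 0.2994, 0.0195]
orientation: [-180.0, -0.0, -180.0]
ft_force: [0.6, 0.2, 0.1]
finger_gap: 0.0306
grasp_force: 0.0
0.03056786935165247 0.0
```

```bash
python3 - <<'E'
from h import *
wshot("w3",.028)
heights("w3",.02,.035,200)
im,d=manip.get_image("scene");c=manip.get_calibration("scene")
T=c["world_to_cam"];p=T[:3,:3]@[.428,.3,.03]+T[:3,3];q=c["K"]@p;print(q/q[2])
a=cv2.imread("pics/w3_raw.png")[130:384,100:420];u,v=(q/q[2])[:2].astype(int)
b=im[max(0,v-60):v+60,max(0,u-80):u+80];b=cv2.resize(b,None,fx=2.6,fy=2.6)
h=max(a.shape[0],b.shape[0]);f=lambda i:cv2.copyMakeBorder(i,0,h-i.shape[0],0,0,0)
cv2.imwrite("pics/j3.png",np.hstack([f(a),f(b)])[:600,:800])
E
```

```text
view: x of top 0.5479, y of left 0.4194, 2500 px/m
xy 0.3349 0.1955 size 26 x 48 mm long dir 133.9 deg area 286
xy 0.4190 0.3017 size 55 x 69 mm long dir 0.0 deg area 3066
[174.1563419 164.8883336   1.       ]
```

View pics/j3.png

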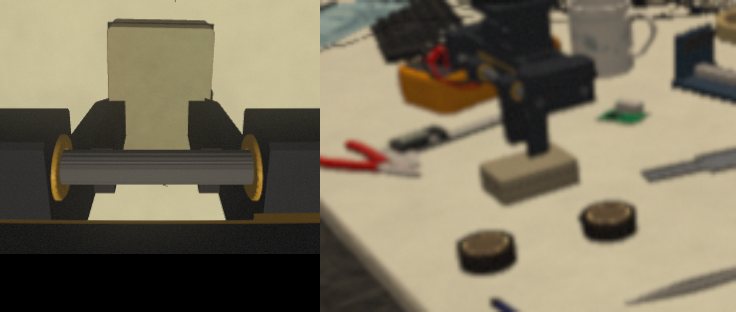

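The fingers appear to be over or inside the case's top with no contact, so I'll check with depth where the tips really are.

```bash
python3 - <<'E'
from h import *
def pts(d,c):
    v,u=np.nonzero(d>0)
    p=cv2.undistortPoints(np.stack([u,v],-1).astype(np.float64)[:,None],c["K"],c["dist_coeffs"])[:,0]
    P=np.c_[p,np.ones(len(p))]*d[v,u][:,None];T=np.linalg.inv(c["world_to_cam"]);return P@T[:3,:3].T+T[:3,3]
f=np.load("w3.npz");P=pts(f["d"],f);
im,d=manip.get_image("scene");S=pts(d,manip.get_calibration("scene"))
np.set_printoptions(precision=4,suppress=True)
for n,Q in(("wrist",P),("scene",S)):
    Q=Q[(abs(Q[:,0]-.425)<.06)&(abs(Q[:,1]-.30)<.06)]
    for a in np.arange(-.004,.1,.008):
        q=Q[(Q[:,2]>a)&(Q[:,2]<a+.008)]
        if len(q): print(n,"z %.3f"%a,len(q),"x",q[:,0].min(),q[:,0].max(),"y",q[:,1].min(),q[:,1].max())
print(manip.state()["position"])
E
```

```text
wrist z -0.004 16287 x 0.36500073464777427 0.4567383699457763 y 0.24001254710699588 0.3599829257243681
wrist z 0.004 197 x 0.3838809801331389 0.38585525368258733 y 0.2751176638749676 0.3275115282283632
wrist z 0.012 252 x 0.38390323276716404 0.42081491392336373 y 0.273680793546154 0.3292349196736181
wrist z 0.020 3241 x 0.38383000611050466 0.4529001561793151 y 0.2734861017123657 0.3291907038587673
wrist z 0.028 7858 x 0.3847514496229787 0.45236719430696004 y 0.27372602578593347 0.3275538698465634
wrist z 0.036 96 x 0.41689740332267033 0.43474067430271823 y 0.27424077980546535 0.3234291229922236
wrist z 0.044 509 x 0.4164032424093927 0.43705324186319117 y 0.27000772097874814 0.3278577331252365
wrist z 0.052 631 x 0.41660862971409585 0.43684738968680814 y 0.2692070168901094 0.32864900751165904
wrist z 0.060 925 x 0.41646691491234666 0.4336206113374727 y 0.2688218189345495 0.33023237826106494
wrist z 0.068 784 x 0.416326824639481 0.4295196027934307 y 0.26794933723572906 0.33080320110608696
wrist z 0.076 897 x 0.4163165603348226 0.42172728255162983 y 0.2676874612784811 0.3306773870426249
[... 811 characters left out ...]
4 48 x 0.41521292659047726 0.43673599228461546 y 0.2690962833257262 0.33058627488893233
scene z 0.052 46 x 0.4146019322801362 0.4344464111732506 y 0.2679849461141358 0.3278038435538857
scene z 0.060 53 x 0.41515713039991986 0.43470015983236565 y 0.2650964119066759 0.3255440809305594
scene z 0.068 54 x 0.41485742430884553 0.4353559978291194 y 0.2662632451543694 0.329148653373326
scene z 0.076 54 x 0.41503082713015554 0.4373277301259956 y 0.26525935179413596 0.33181257985802903
scene z 0.084 13 x 0.4144618089266917 0.4225769125969695 y 0.2652358463715816 0.33045762074077667
scene z 0.092 3 x 0.4147188047906882 0.41639156432647007 y 0.27372754472469185 0.32987841415469266
[0.4279 0.2994 0.0195]
```

```bash
python3 -m crank '[{"travel":[0,0,0],"twist":[0,0,0],"grip":0.085},{"travel":[0,0,0],"twist":[0,0,0],"grip":0.085},{"travel":[0,0,0],"twist":[0,0,0],"grip":0.085},{"travel":[0,0,0],"twist":[0,0,0],"grip":0.085},{"travel":[0,0,0],"twist":[0,0,0],"grip":0.085}]'
cat >> h.py <<'E'
def pts(d,c):
    v,u=np.nonzero(d>0)
    p=cv2.undistortPoints(np.stack([u,v],-1).astype(np.float64)[:,None],c["K"],c["dist_coeffs"])[:,0]
    P=np.c_[p,np.ones(len(p))]*d[v,u][:,None];T=np.linalg.inv(c["world_to_cam"]);return P@T[:3,:3].T+T[:3,3]
E
python3 - <<'E'
from h import *
im,d=manip.get_image("scene");S=pts(d,manip.get_calibration("scene"))
im,d=manip.get_image("wrist");W=pts(d,manip.get_calibration("wrist"))
for n,Q in(("wrist",W),("scene",S)):
  for lo,hi in((.335,.37),(.23,.265)):
    q=Q[(Q[:,0]>.40)&(Q[:,0]<.45)&(Q[:,1]>lo)&(Q[:,1]<hi)&(Q[:,2]>.004)]
    print(n,lo,np.histogram(q[:,2],np.arange(.004,.08,.004))[0])
E
```

```text
time_s: 3.15
position: [0.4279, 0.2995, 0.0195]
orientation: [-180.0, -0.0, -180.0]
ft_force: [0.6, 0.2, 0.2]
finger_gap: 0.0676
grasp_force: 0.0
wrist 0.335 [  0   0   0   0   0   0   0   0   0  67 143 168 186 189 269 267 236 215]
wrist 0.23 [  0   0   0   0   0   0   0   0   0  63 172 189 201 224 274 284 249 239]
scene 0.335 [0 0 0 0 0 0 0 0 0 3 3 7 5 6 3 7 7 8]
scene 0.23 [ 1  0  0  0  0  0  0  0  0  4 12 11 14 18 14 13 15 15]
```

Depth from both cameras puts the fingertips at z≈0.040, although the state implies 0.0085. The reported TCP is therefore about 31 mm too low along the tool, so I'll use tip z = reported z + 0.0205.

```bash
python3 -m crank '[{"travel":[0,0,0],"twist":[0,0,0],"grip":0.085},{"travel":[0,0,0],"twist":[0,0,0],"grip":0.085},{"travel":[0,0,0.01],"twist":[0,0,0],"grip":0.085},{"travel":[0,0,0.02],"twist":[0,0,0],"grip":0.085},{"travel":[0,0,0.02],"twist":[0,0,0],"grip":0.085}]'
python3 -m crank '[{"travel":[0,0,0.006],"twist":[0,0,0],"grip":0.085},{"travel":[0,0,0.011],"twist":[0,0,0],"grip":0.085},{"travel":[0,0,0.011],"twist":[0,0,0],"grip":0.085}]'
python3 - <<'E'
from h import *
im,d=manip.get_image("wrist");W=pts(d,manip.get_calibration("wrist"))
for lo,hi in((.335,.37),(.23,.265)):
    q=W[(W[:,0]>.40)&(W[:,0]<.45)&(W[:,1]>lo)&(W[:,1]<hi)&(W[:,2]>.004)]
    print(lo,np.histogram(q[:,2],np.arange(.004,.03,.002))[0])
E
```

```text
time_s: 3.75
position: [0.427, 0.299, -0.0022]
orientation: [-179.9, -0.2, -180.0]
ft_force: [0.3, -0.3, 0.3]
finger_gap: 0.0854
grasp_force: 0.0
time_s: 4.05
position: [0.4276, 0.2993, -0.0122]
orientation: [-180.0, -0.1, -180.0]
ft_force: [-0.1, 0.7, 0.0]
finger_gap: 0.085
grasp_force: 0.0
0.335 [  0   0   1  52  78  90  96 102 100 115 107 110]
0.23 [  0   0   0  47  80  94  97  97 107 116 120 116]
```

```bash
python3 -m crank '[{"travel":[0,0,0],"twist":[0,0,0],"grip":0.04},{"travel":[0,0,0],"twist":[0,0,0],"grip":0.04},{"travel":[0,0,0],"twist":[0,0,0],"grip":0.04},{"travel":[0,0,0],"twist":[0,0,0],"grip":0.04},{"travel":[0,0,0],"twist":[0,0,0],"grip":0.04}]' 30
python3 -m crank '[{"travel":[0,0,0],"twist":[0,0,0],"grip":0.04},{"travel":[0,0,-0.03],"twist":[0,0,0],"grip":0.04},{"travel":[0,0,-0.08],"twist":[0,0,0],"grip":0.04},{"travel":[-0.04,-0.05,-0.09],"twist":[0,0,0.047],"grip":0.04},{"travel":[-0.08,-0.09,-0.09],"twist":[0,0,0.047],"grip":0.04}]'
python3 -c "
from h import *
plan(.605,.08,.078,87.3)"
```

```text
time_s: 4.6
position: [0.428, 0.2995, -0.0113]
orientation: [180.0, 0.0, -180.0]
ft_force: [-0.7, -0.5, 1.0]
finger_gap: 0.0547
grasp_force: 30.0
time_s: 5.1
position: [0.494, 0.2246, 0.0799]
orientation: [179.9, 0.2, 177.4]
ft_force: [0.8, 1.6, -0.5]
finger_gap: 0.0544
grasp_force: 30.1
t 5.1 j6 -75 travel [-0.1174 -0.1395  0.0022] twist [0.001 0.003 0.002] dyaw -0.1
```

```bash
cat >> h.py <<'E'
def trays(name,cx,cy,half=.15):
    o,x1,y1,s=wshot(name,.006,half,2000,cx,cy);g=o.max(2)
    b=np.median(g[g>100]);rects(cv2.morphologyEx(((g<.72*b)&(g>0)).astype(np.uint8),cv2.MORPH_OPEN,np.ones((5,5))),x1,y1,s,800,20000)
E
python3 -m crank '[{"travel":[0,0,-0.06],"twist":[0,0,0],"grip":0.04},{"travel":[0,0,-0.06],"twist":[0,0,0],"grip":0.04},{"travel":[0,0,-0.06],"twist":[0,0,0],"grip":0.04}]'
python3 -c "
from h import *
trays('w4',.6,.1)
import cv2;cv2.imwrite('pics/w4s.png',cv2.resize(cv2.imread('pics/w4.png'),(600,600)))"
```

```text
time_s: 5.4
position: [0.4938, 0.2249, 0.1392]
orientation: [180.0, 0.2, 177.3]
ft_force: [0.3, 0.1, -2.0]
finger_gap: 0.055
grasp_force: 30.1
view: x of top 0.7500, y of left 0.2500, 2000 px/m
xy 0.4772 0.2080 size 12 x 85 mm long dir 86.8 deg area 912
```

View pics/w4s.png

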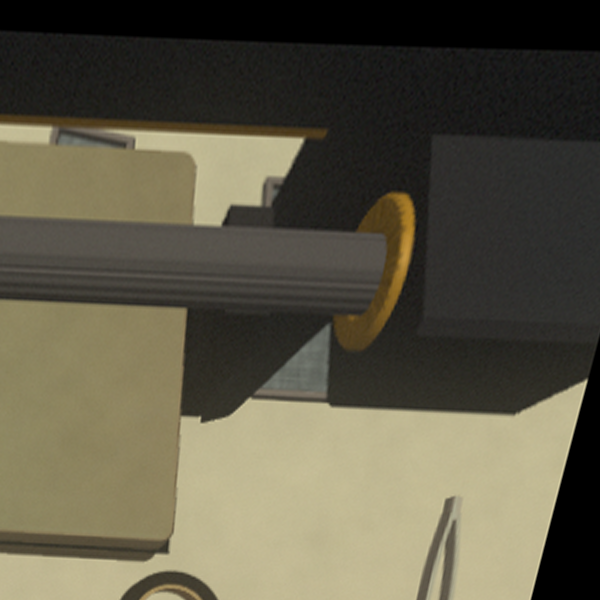

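The tray's near edge at row 398 gives a tray centre x of about 0.606, which agrees with the top camera. I'll move over it using the top camera's pose.

```bash
python3 -c "
from h import *
plan(.605,.0805,.05,87.3)"
```

```text
t 5.5 j6 -75 travel [-0.1187 -0.1391  0.0876] twist [0.    0.    0.001] dyaw -0.0
```

```bash
python3 -m crank '[{"travel":[-0.119,-0.139,0.06],"twist":[0,0,0],"grip":0.04},{"travel":[-0.119,-0.139,0.06],"twist":[0,0,0],"grip":0.04},{"travel":[-0.119,-0.139,0.06],"twist":[0,0,0],"grip":0.04},{"travel":[-0.119,-0.139,0.06],"twist":[0,0,0],"grip":0.04},{"travel":[-0.119,-0.139,0.08],"twist":[0,0,0],"grip":0.04}]'
python3 -c "
from h import *
plan(.605,.0805,-.009,87.3)"
```

```text
time_s: 5.95
position: [0.6075, 0.0769, 0.0555]
orientation: [-180.0, -0.0, 177.1]
ft_force: [0.4, 1.1, -1.2]
finger_gap: 0.0547
grasp_force: 30.1
t 6.0 j6 -91 travel [0.0027 0.0035 0.0645] twist [-0.001 -0.    -0.003] dyaw 0.2
```

```bash
python3 -m crank '[{"travel":[0,0,0.02],"twist":[0,0,0],"grip":0.04},{"travel":[0,0,0.03],"twist":[0,0,0],"grip":0.04},{"travel":[0,0,0.03],"twist":[0,0,0],"grip":0.04},{"travel":[0,0,0.03],"twist":[0,0,0],"grip":0.04}]'
python3 -c "
from h import *
plan(.605,.0805,-.009,87.3)"
```

```text
time_s: 6.35
position: [0.6056, 0.0809, 0.028]
orientation: [180.0, -0.0, 177.4]
ft_force: [-0.6, -0.5, -0.1]
finger_gap: 0.0544
grasp_force: 30.1
t 6.3 j6 -91 travel [ 0.0005 -0.0004  0.037 ] twist [ 0.    -0.     0.001] dyaw -0.1
```

```bash
python3 -m crank '[{"travel":[0,0,0.015],"twist":[0,0,0],"grip":0.04},{"travel":[0,0,0.028],"twist":[0,0,0],"grip":0.04},{"travel":[0,0,0.034],"twist":[0,0,0],"grip":0.04},{"travel":[0,0,0.037],"twist":[0,0,0],"grip":0.04},{"travel":[0,0,0.037],"twist":[0,0,0],"grip":0.04}]'
python3 -m crank '[{"travel":[0,0,0],"twist":[0,0,0],"grip":0.075},{"travel":[0,0,0],"twist":[0,0,0],"grip":0.075},{"travel":[0,0,0],"twist":[0,0,0],"grip":0.075},{"travel":[0,0,0],"twist":[0,0,0],"grip":0.075},{"travel":[0,0,-0.04],"twist":[0,0,0],"grip":0.075}]'
python3 -m crank '[{"travel":[0,0,-0.05],"twist":[0,0,0],"grip":0.075},{"travel":[0.0,0,-0.1],"twist":[0,0,0],"grip":0.075},{"travel":[0.05,0,-0.1],"twist":[0,0,0],"grip":0.075},{"travel":[0.07,0,-0.1],"twist":[0,0,0],"grip":0.075},{"travel":[0.07,0,-0.1],"twist":[0,0,0],"grip":0.075}]'
cat >> h.py <<'E'
def fore(name,z,cx,cy,half):   # ortho, saved at most 600 px
    return wshot(name,z,half,int(300/half),cx,cy)
E
python3 - <<'E'
from h import *
trays("w5",.6,.05,.17);heights("w5",.022,.036,300);print(manip.state()["position"])
E
```

```text
time_s: 6.85
position: [0.6058, 0.0804, -0.0089]
orientation: [-180.0, 0.0, 177.3]
ft_force: [0.2, -0.3, -0.5]
finger_gap: 0.0547
grasp_force: 30.1
time_s: 7.35
position: [0.6031, 0.0804, 0.0271]
orientation: [180.0, -0.5, 177.3]
ft_force: [-0.3, 0.1, 0.6]
finger_gap: 0.0747
grasp_force: 0.0
time_s: 7.85
position: [0.5338, 0.084, 0.1316]
orientation: [180.0, -0.0, 177.3]
ft_force: [0.1, -0.3, -0.6]
finger_gap: 0.0748
grasp_force: 0.0
view: x of top 0.7700, y of left 0.2200, 2000 px/m
xy 0.5913 0.0801 size 58 x 61 mm long dir 0.0 deg area 3152
[0.53548593 0.08369566 0.13146032]
```

```bash
python3 -c "
import cv2;cv2.imwrite('pics/w5s.png',cv2.resize(cv2.imread('pics/w5.png'),(600,600)))"
```

```text
(no output)
```

View pics/w5s.png

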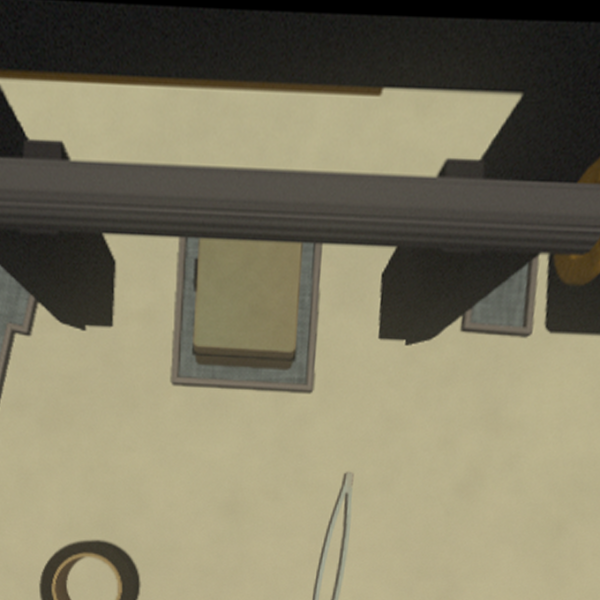

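The case sits flat and centred in its tray, roughly (195–300, 240–355) inside the rim. Next I'll look at the connector and screwdriver area.

```bash
python3 -m crank '[{"travel":[0.09,-0.28,-0.04],"twist":[0,0,0.4],"grip":0.085},{"travel":[0.09,-0.28,-0.04],"twist":[0,0,0.4],"grip":0.085},{"travel":[0.09,-0.28,-0.04],"twist":[0,0,0.4],"grip":0.085},{"travel":[0.09,-0.28,-0.04],"twist":[0,0,0.4],"grip":0.085},{"travel":[0.09,-0.28,-0.04],"twist":[0,0,0.4],"grip":0.085}]'
python3 -m crank '[{"travel":[0,-0.02,0],"twist":[0,0,0],"grip":0.085},{"travel":[0,-0.03,0],"twist":[0,0,0],"grip":0.085},{"travel":[0,-0.03,0],"twist":[0,0,0],"grip":0.085}]'
python3 - <<'E'
from h import *
print(manip.state()["position"],manip.state()["orientation"])
fore("w6",.009,.43,-.2,.14);heights("w6",.006,.03,80,3000,1500)
print("top");heights("w6",.0105,.016,80,3000,1500)
E
```

```text
time_s: 8.4
position: [0.4492, -0.1509, 0.1648]
orientation: [-180.0, 0.0, 154.4]
ft_force: [0.1, -0.5, 0.0]
finger_gap: 0.085
grasp_force: 0.0
time_s: 8.7
position: [0.4364, -0.1764, 0.1643]
orientation: [180.0, -0.0, 154.3]
ft_force: [0.1, -0.3, 0.4]
finger_gap: 0.085
grasp_force: 0.0
[ 0.43638308 -0.17644125  0.16426953] [ 1.79992963e+02 -1.25546182e-02  1.54306801e+02]
view: x of top 0.5700, y of left -0.0600, 2142 px/m
xy 0.4283 -0.1336 size 15 x 34 mm long dir 5.2 deg area 423
xy 0.4305 -0.2610 size 18 x 143 mm long dir 154.4 deg area 1366
xy 0.4432 0.0333 size 15 x 121 mm long dir 170.5 deg area 1054
top
xy 0.4283 -0.1335 size 15 x 33 mm long dir 7.8 deg area 424
xy 0.4307 -0.2602 size 14 x 142 mm long dir 159.9 deg area 427
```

View pics/w6.png

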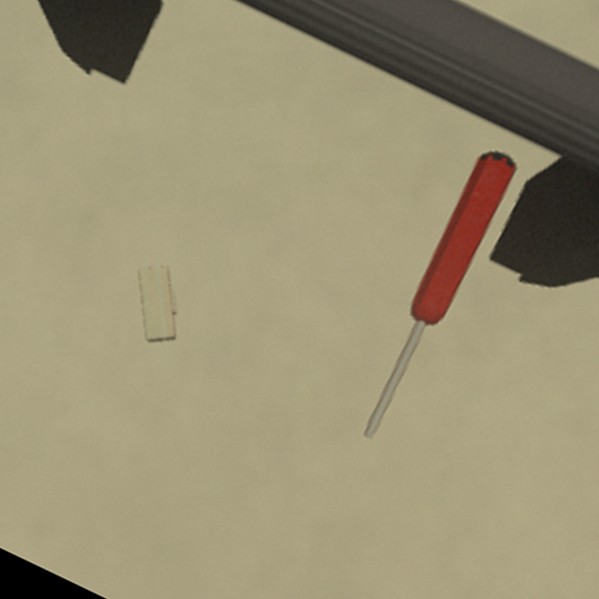

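The connector is at (.428,-.1335), long side about 6°. The screwdriver origin is at (.4305,-.2605), axis -25.5°, with its handle up and to the right. I'll grasp the handle 30 mm along.

```bash
python3 -c "
from h import *
plan(.4576,-.2734,.04,64.4);plan(.4576,-.2734,-.0155,64.4)"
```

```text
t 8.8 j6 -101 travel [-0.0614 -0.0792  0.1242] twist [ 0. -0. -0.] dyaw 0.0
t 8.8 j6 -101 travel [-0.0614 -0.0793  0.1797] twist [ 0. -0. -0.] dyaw 0.0
```

```bash
python3 -m crank '[{"travel":[-0.061,-0.079,0.05],"twist":[0,0,0],"grip":0.05},{"travel":[-0.061,-0.079,0.1],"twist":[0,0,0],"grip":0.05},{"travel":[-0.061,-0.079,0.12],"twist":[0,0,0],"grip":0.05},{"travel":[-0.061,-0.079,0.12],"twist":[0,0,0],"grip":0.05},{"travel":[-0.061,-0.079,0.12],"twist":[0,0,0],"grip":0.05}]'
python3 -c "
from h import *
plan(.4576,-.2734,-.0155,64.4)"
```

```text
time_s: 9.25
position: [0.457, -0.2719, 0.0435]
orientation: [179.9, -0.2, 154.4]
ft_force: [-0.4, -0.1, 1.0]
finger_gap: 0.05
grasp_force: 0.0
t 9.2 j6 -108 travel [-0.0014 -0.0012  0.059 ] twist [ 0.001 -0.003  0.001] dyaw -0.0
```

```bash
python3 -m crank '[{"travel":[-0.001,-0.001,0.03],"twist":[0,0,0],"grip":0.05},{"travel":[-0.001,-0.001,0.05],"twist":[0,0,0],"grip":0.05},{"travel":[-0.001,-0.001,0.058],"twist":[0,0,0],"grip":0.05},{"travel":[-0.001,-0.001,0.059],"twist":[0,0,0],"grip":0.03},{"travel":[-0.001,-0.001,0.059],"twist":[0,0,0],"grip":0.005}]' 25
python3 -m crank '[{"travel":[0,0,0],"twist":[0,0,0],"grip":0.005},{"travel":[0,0,0],"twist":[0,0,0],"grip":0.005},{"travel":[0,0,0],"twist":[0,0,0],"grip":0.005},{"travel":[0,0,0],"twist":[0,0,0],"grip":0.005},{"travel":[0,0,0],"twist":[0,0,0],"grip":0.005}]'
python3 -m crank '[{"travel":[0,0,-0.03],"twist":[0,0,0],"grip":0.005},{"travel":[0,0,-0.08],"twist":[0,0,0],"grip":0.005},{"travel":[0,0,-0.12],"twist":[0,0,0],"grip":0.005},{"travel":[0,0,-0.12],"twist":[0,0,0],"grip":0.005},{"travel":[0,0,-0.12],"twist":[0,0,0],"grip":0.005}]'
python3 - <<'E'
from h import *
import math
a=math.radians(-12.6);plan(.6045+.03*math.cos(a),.2204+.03*math.sin(a),.1,77.4)
fore("w7",.12,*manip.state()["position"][:2],.12)
E
```

```text
time_s: 9.75
position: [0.4582, -0.2744, -0.0129]
orientation: [-180.0, 0.1, 154.4]
ft_force: [-0.3, -0.9, -0.0]
finger_gap: 0.0362
grasp_force: 0.0
time_s: 10.25
position: [0.4577, -0.2746, -0.0136]
orientation: [-180.0, 0.1, 154.4]
ft_force: [-1.1, 2.0, 7.0]
finger_gap: 0.0174
grasp_force: 25.0
time_s: 10.75
position: [0.4574, -0.2745, 0.1059]
orientation: [-180.0, 0.1, 154.4]
ft_force: [-0.6, 0.1, -0.4]
finger_gap: 0.0176
grasp_force: 25.0
t 10.8 j6 -108 travel [0.0519 0.5166 0.0057] twist [-0.001  0.001 -0.227] dyaw 13.0
view: x of top 0.5774, y of left -0.1545, 2500 px/m
```

View pics/w7_raw.png

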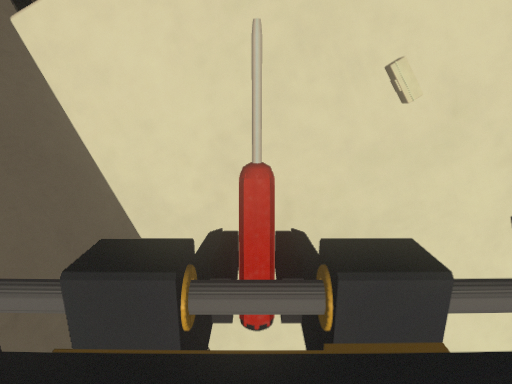

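The screwdriver is held straight, with its shaft running up the centre line (col 256). I'll carry it to its tray.

```bash
python3 -m crank '[{"travel":[0.026,0.25,0],"twist":[0,0,-0.227],"grip":0.005},{"travel":[0.026,0.25,0],"twist":[0,0,-0.227],"grip":0.005},{"travel":[0.026,0.25,0],"twist":[0,0,-0.227],"grip":0.005},{"travel":[0.026,0.25,0],"twist":[0,0,-0.227],"grip":0.005},{"travel":[0.026,0.25,0],"twist":[0,0,-0.227],"grip":0.005}]'
python3 - <<'E'
from h import *
import math
a=math.radians(-12.6);plan(.6045+.03*math.cos(a),.2204+.03*math.sin(a),.1,77.4)
E
```

```text
time_s: 11.3
position: [0.5411, -0.0369, 0.1038]
orientation: [180.0, -0.2, 167.4]
ft_force: [1.0, -0.6, -0.3]
finger_gap: 0.018
grasp_force: 25.0
t 11.3 j6 -94 travel [-0.0357  0.2649  0.0038] twist [ 0.    -0.003 -0.   ] dyaw 0.0
```

```bash
python3 -m crank '[{"travel":[0.08,0.17,0],"twist":[0,0,0],"grip":0.005},{"travel":[0.08,0.17,0],"twist":[0,0,0],"grip":0.005},{"travel":[0.08,0.17,0],"twist":[0,0,0],"grip":0.005},{"travel":[0.08,0.17,0],"twist":[0,0,0],"grip":0.005},{"travel":[0.08,0.17,0],"twist":[0,0,0],"grip":0.005}]'
python3 - <<'E'
from h import *
print(manip.state()["position"])
fore("w8",.006,.6,.2,.14)
E
```

```text
time_s: 11.8
position: [0.4982, 0.148, 0.1039]
orientation: [-180.0, -0.2, 167.7]
ft_force: [0.4, -0.4, 0.3]
finger_gap: 0.0178
grasp_force: 25.0
[0.49820008 0.14800593 0.10389267]
view: x of top 0.7400, y of left 0.3400, 2142 px/m
```

View pics/w8.png

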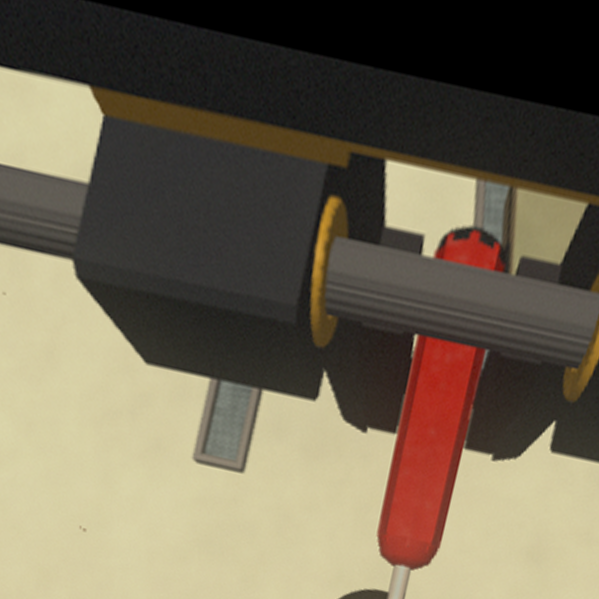

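The shaft end of the driver tray shows at (219,466), which gives an origin of about (.6044,.2195). That agrees with the top camera.

```bash
python3 -c "
from h import *
plan(.634,.2133,.05,77.4)"
```

```text
t 11.8 j6 -74 travel [-0.1175  0.0947  0.0536] twist [-0.001 -0.003  0.004] dyaw -0.2
```

```bash
python3 -m crank '[{"travel":[-0.118,0.095,0.05],"twist":[0,0,0.003],"grip":0.005},{"travel":[-0.118,0.095,0.05],"twist":[0,0,0.003],"grip":0.005},{"travel":[-0.118,0.095,0.05],"twist":[0,0,0.003],"grip":0.005},{"travel":[-0.118,0.095,0.05],"twist":[0,0,0.003],"grip":0.005},{"travel":[-0.118,0.095,0.05],"twist":[0,0,0.003],"grip":0.005}]'
python3 -m crank '[{"travel":[0,0,0.02],"twist":[0,0,0],"grip":0.005},{"travel":[0,0,0.02],"twist":[0,0,0],"grip":0.005},{"travel":[0,0,0.02],"twist":[0,0,0],"grip":0.005}]'
python3 -c "
from h import *
plan(.634,.2133,-.0116,77.4)"
```

```text
time_s: 12.35
position: [0.6365, 0.2103, 0.053]
orientation: [-179.9, -0.2, 167.2]
ft_force: [-0.0, 0.0, 0.7]
finger_gap: 0.0175
grasp_force: 25.0
time_s: 12.65
position: [0.6357, 0.2104, 0.0362]
orientation: [-180.0, -0.0, 167.2]
ft_force: [0.6, 0.6, 0.1]
finger_gap: 0.0177
grasp_force: 25.0
t 12.7 j6 -69 travel [0.0023 0.0025 0.0478] twist [-0.    -0.001 -0.004] dyaw 0.2
```

```bash
python3 -m crank '[{"travel":[0.002,0.0025,0.015],"twist":[0,0,-0.004],"grip":0.005},{"travel":[0.002,0.0025,0.03],"twist":[0,0,-0.004],"grip":0.005},{"travel":[0.002,0.0025,0.041],"twist":[0,0,-0.004],"grip":0.005},{"travel":[0.002,0.0025,0.047],"twist":[0,0,-0.004],"grip":0.005},{"travel":[0.002,0.0025,0.047],"twist":[0,0,-0.004],"grip":0.005}]'
python3 -m crank '[{"travel":[0,0,0],"twist":[0,0,0],"grip":0.04},{"travel":[0,0,0],"twist":[0,0,0],"grip":0.04},{"travel":[0,0,0],"twist":[0,0,0],"grip":0.04},{"travel":[0,0,0],"twist":[0,0,0],"grip":0.04},{"travel":[0,0,-0.03],"twist":[0,0,0],"grip":0.04}]'
python3 -m crank '[{"travel":[0,0,-0.05],"twist":[0,0,0],"grip":0.04},{"travel":[0.02,0,-0.1],"twist":[0,0,0],"grip":0.04},{"travel":[0.07,0,-0.11],"twist":[0,0,0],"grip":0.04},{"travel":[0.12,0,-0.11],"twist":[0,0,0],"grip":0.085},{"travel":[0.14,0,-0.11],"twist":[0,0,0],"grip":0.085}]'
python3 - <<'E'
from h import *
fore("w9",.006,.6,.2,.14);heights("w9",.012,.03,80,3000,1500)
plan(.4283+.02,-.1336,.12,95.7)
E
```

```text
time_s: 13.15
position: [0.6349, 0.214, -0.0115]
orientation: [-180.0, -0.0, 167.5]
ft_force: [0.1, -0.2, -0.2]
finger_gap: 0.0181
grasp_force: 25.0
time_s: 13.65
position: [0.6329, 0.2138, 0.0153]
orientation: [-179.8, -0.4, 167.5]
ft_force: [-0.4, -0.7, -0.6]
finger_gap: 0.0399
grasp_force: 0.0
time_s: 14.15
position: [0.4949, 0.2453, 0.1295]
orientation: [180.0, -0.0, 167.5]
ft_force: [1.1, -0.3, 0.6]
finger_gap: 0.0536
grasp_force: 0.0
view: x of top 0.7400, y of left 0.3400, 2142 px/m
xy 0.3399 0.1836 size 22 x 51 mm long dir 76.2 deg area 478
xy 0.3985 0.4601 size 24 x 28 mm long dir 90.0 deg area 432
xy 0.4382 0.1678 size 50 x 51 mm long dir 90.0 deg area 1990
xy 0.5621 0.2303 size 4 x 54 mm long dir 167.7 deg area 142
xy 0.6449 0.2114 size 17 x 46 mm long dir 167.8 deg area 628
t 14.2 j6 -63 travel [-0.0378 -0.3802  0.0093] twist [ 0.    -0.002 -0.316] dyaw 18.1
```

View pics/w9.png

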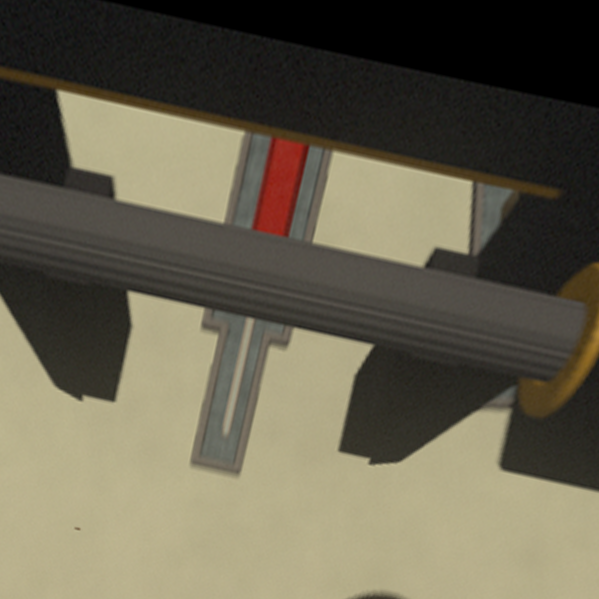

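The screwdriver is seated in its tray, handle in the wide part and shaft in the narrow part (190–330 × 130–470). Next is the tape roll, at (.438,.168).

```bash
python3 -c "
from h import *
plan(.438,.168,.03,85)"
```

```text
t 14.2 j6 -63 travel [ 0.0368 -0.0879  0.0994] twist [-0.    -0.002 -0.129] dyaw 7.4
```

```bash
python3 -m crank '[{"travel":[0.037,-0.088,0.04],"twist":[0,0,-0.129],"grip":0.085},{"travel":[0.037,-0.088,0.06],"twist":[0,0,-0.129],"grip":0.085},{"travel":[0.037,-0.088,0.08],"twist":[0,0,-0.129],"grip":0.085},{"travel":[0.037,-0.088,0.1],"twist":[0,0,-0.129],"grip":0.085},{"travel":[0.037,-0.088,0.1],"twist":[0,0,-0.129],"grip":0.085}]'
python3 -c "
from h import *
plan(.438,.168,-.0145,85)"
```

```text
time_s: 14.7
position: [0.4423, 0.1662, 0.0269]
orientation: [-180.0, -0.2, 174.8]
ft_force: [-0.0, 0.7, 0.3]
finger_gap: 0.0848
grasp_force: 0.0
t 14.7 j6 -79 travel [0.0043 0.0015 0.0414] twist [-0.001 -0.004 -0.003] dyaw 0.2
```

```bash
python3 -m crank '[{"travel":[0.003,0.0015,0.01],"twist":[0,0,0],"grip":0.085},{"travel":[0.003,0.0015,0.03],"twist":[0,0,0],"grip":0.085},{"travel":[0.003,0.0015,0.04],"twist":[0,0,0],"grip":0.085},{"travel":[0.003,0.0015,0.04],"twist":[0,0,0],"grip":0.085},{"travel":[0.003,0.0015,0.04],"twist":[0,0,0],"grip":0.06}]' 20
python3 -m crank '[{"travel":[0,0,0],"twist":[0,0,0],"grip":0.035},{"travel":[0,0,0],"twist":[0,0,0],"grip":0.035},{"travel":[0,0,0],"twist":[0,0,0],"grip":0.035},{"travel":[0,0,0],"twist":[0,0,0],"grip":0.035},{"travel":[0,0,0],"twist":[0,0,0],"grip":0.035}]'
python3 -m crank '[{"travel":[0,0,0],"twist":[0,0,0],"grip":0.035},{"travel":[0,0,-0.04],"twist":[0,0,0],"grip":0.035},{"travel":[0,0,-0.09],"twist":[0,0,0],"grip":0.035},{"travel":[0,0,-0.11],"twist":[0,0,0],"grip":0.035},{"travel":[0,0,-0.11],"twist":[0,0,0],"grip":0.035}]'
python3 -c "
from h import *
plan(.6107,-.211,.08,85)
wshot('w10',.1);heights('w10',.075,.14,80,6000,1500)"
```

```text
time_s: 15.2
position: [0.4408, 0.1687, -0.0108]
orientation: [180.0, 0.0, 174.9]
ft_force: [-0.2, -0.0, 0.5]
finger_gap: 0.079
grasp_force: 0.0
time_s: 15.7
position: [0.4404, 0.1685, -0.0112]
orientation: [180.0, 0.0, 174.9]
ft_force: [-0.6, -0.5, 3.7]
finger_gap: 0.0499
grasp_force: 20.0
time_s: 16.2
position: [0.4414, 0.1687, 0.1009]
orientation: [179.9, 0.3, 174.9]
ft_force: [0.4, 0.1, -2.1]
finger_gap: 0.0504
grasp_force: 20.0
t 16.2 j6 -78 travel [-0.2025 -0.3631  0.0216] twist [ 0.001  0.005 -0.002] dyaw 0.1
view: x of top 0.5614, y of left 0.2887, 2500 px/m
xy 0.4348 0.1663 size 51 x 67 mm long dir 53.1 deg area 1831
```

```bash
python3 -m crank '[{"travel":[-0.2,-0.363,0.02],"twist":[0,0,0],"grip":0.035},{"travel":[-0.2,-0.363,0.02],"twist":[0,0,0],"grip":0.035},{"travel":[-0.2,-0.363,0.02],"twist":[0,0,0],"grip":0.035},{"travel":[-0.2,-0.363,0.02],"twist":[0,0,0],"grip":0.035},{"travel":[-0.2,-0.363,0.02],"twist":[0,0,0],"grip":0.035}]'
python3 -c "
from h import *
plan(.613,-.211,.08,85)
fore('w11',.006,.58,-.17,.16)"
```

```text
time_s: 16.75
position: [0.5402, -0.0619, 0.0842]
orientation: [179.9, -0.2, 174.8]
ft_force: [0.5, -0.4, -1.1]
finger_gap: 0.0496
grasp_force: 20.0
t 16.8 j6 -104 travel [-0.0859 -0.1419  0.0038] twist [ 0.001 -0.004 -0.003] dyaw 0.2
view: x of top 0.7400, y of left -0.0100, 1875 px/m
```

View pics/w11.png

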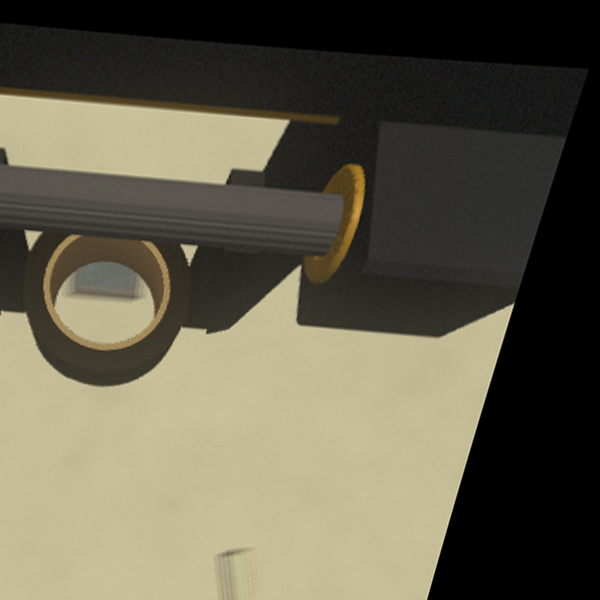

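The tray is hidden behind the gripper, so I'll go by the top camera's estimate, which has agreed to 1–2 mm so far.

```bash
python3 -m crank '[{"travel":[-0.086,-0.142,0],"twist":[0,0,0],"grip":0.035},{"travel":[-0.086,-0.142,0],"twist":[0,0,0],"grip":0.035},{"travel":[-0.086,-0.142,0],"twist":[0,0,0],"grip":0.035},{"travel":[-0.086,-0.142,0.02],"twist":[0,0,0],"grip":0.035},{"travel":[-0.086,-0.142,0.05],"twist":[0,0,0],"grip":0.035}]'
python3 -m crank '[{"travel":[0,0,0],"twist":[0,0,0],"grip":0.035},{"travel":[0,0,0],"twist":[0,0,0],"grip":0.035}]'
python3 -c "
from h import *
plan(.613,-.211,-.009,85)"
```

```text
time_s: 17.3
position: [0.6141, -0.2121, 0.0343]
orientation: [-180.0, 0.0, 174.7]
ft_force: [0.3, 0.6, -1.9]
finger_gap: 0.0496
grasp_force: 20.0
time_s: 17.5
position: [0.613, -0.2087, 0.0353]
orientation: [179.9, -0.2, 174.9]
ft_force: [-0.0, 0.2, -0.0]
finger_gap: 0.0501
grasp_force: 20.0
t 17.5 j6 -114 travel [-0.0004 -0.0024  0.0443] twist [ 0.001 -0.003 -0.002] dyaw 0.1
```

```bash
python3 -m crank '[{"travel":[0,-0.002,0.015],"twist":[0,0,0],"grip":0.035},{"travel":[0,-0.002,0.03],"twist":[0,0,0],"grip":0.035},{"travel":[0,-0.002,0.04],"twist":[0,0,0],"grip":0.035},{"travel":[0,-0.002,0.0435],"twist":[0,0,0],"grip":0.035},{"travel":[0,-0.002,0.0435],"twist":[0,0,0],"grip":0.035}]'
python3 -m crank '[{"travel":[0,0,0],"twist":[0,0,0],"grip":0.075},{"travel":[0,0,0],"twist":[0,0,0],"grip":0.075},{"travel":[0,0,0],"twist":[0,0,0],"grip":0.075},{"travel":[0,0,0],"twist":[0,0,0],"grip":0.075},{"travel":[0,0,-0.03],"twist":[0,0,0],"grip":0.075}]'
python3 -m crank '[{"travel":[0,0,-0.05],"twist":[0,0,0],"grip":0.075},{"travel":[0.03,0,-0.1],"twist":[0,0,0],"grip":0.075},{"travel":[0.08,0,-0.11],"twist":[0,0,0],"grip":0.05},{"travel":[0.12,0.02,-0.11],"twist":[0,0,0],"grip":0.05},{"travel":[0.14,0.05,-0.11],"twist":[0,0,0],"grip":0.05}]'
python3 - <<'E'
from h import *
fore("w12",.006,.55,-.17,.17);heights("w12",.014,.03,80,3000,1500);print('conn');heights("w12",.008,.03,80,900,1500)
plan(.4283,-.1336,.04,95.7)
E
```

```text
time_s: 18.0
position: [0.6133, -0.2111, -0.0072]
orientation: [180.0, -0.0, 174.9]
ft_force: [-0.1, 0.1, -0.4]
finger_gap: 0.05
grasp_force: 20.0
time_s: 18.5
position: [0.6115, -0.2103, 0.0201]
orientation: [179.8, -0.4, 174.8]
ft_force: [-0.6, -0.2, 0.1]
finger_gap: 0.0748
grasp_force: 0.0
time_s: 19.0
position: [0.4756, -0.1488, 0.1339]
orientation: [-180.0, 0.0, 174.7]
ft_force: [-0.3, 0.3, -0.5]
finger_gap: 0.0529
grasp_force: 0.0
view: x of top 0.7200, y of left 0.0000, 1764 px/m
xy 0.6207 -0.2127 size 34 x 51 mm long dir 84.5 deg area 638
conn
xy 0.4283 -0.1335 size 15 x 33 mm long dir 7.1 deg area 426
xy 0.6204 -0.2124 size 33 x 51 mm long dir 84.5 deg area 636
t 19.1 j6 -116 travel [0.046  0.006  0.0937] twist [ 0.002 -0.002 -0.189] dyaw 10.9
```

View pics/w12.png

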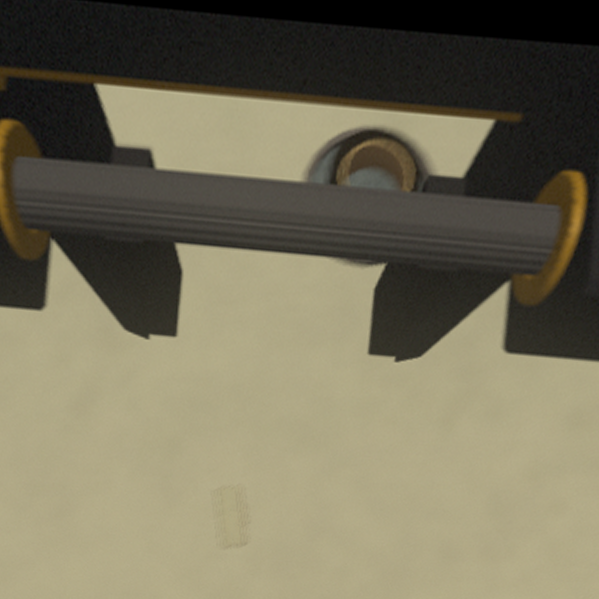

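The tape roll appears inside its round tray (about (370,190)), with some motion blur. That uses my 14 views, so checks from here are numeric. Next is the connector.

```bash
python3 -m crank '[{"travel":[0.046,0.006,0.03],"twist":[0,0,-0.189],"grip":0.05},{"travel":[0.046,0.006,0.06],"twist":[0,0,-0.189],"grip":0.05},{"travel":[0.046,0.006,0.09],"twist":[0,0,-0.189],"grip":0.05},{"travel":[0.046,0.006,0.09],"twist":[0,0,-0.189],"grip":0.05},{"travel":[0.046,0.006,0.09],"twist":[0,0,-0.189],"grip":0.05}]'
python3 -c "
from h import *
wshot('a',.01);heights('a',.008,.03,200,900,1500)
plan(.4283,-.1335,-.0155,95.7)"
```

```text
time_s: 19.55
position: [0.4336, -0.1391, 0.0436]
orientation: [-180.0, 0.0, -174.3]
ft_force: [0.1, -0.8, 0.0]
finger_gap: 0.0497
grasp_force: 0.0
view: x of top 0.5536, y of left -0.0191, 2500 px/m
xy 0.4283 -0.1336 size 16 x 33 mm long dir 6.3 deg area 438
t 19.6 j6 -128 travel [0.0052 0.0064 0.0596] twist [-0.001  0.001 -0.   ] dyaw 0.0
```

```bash
python3 -m crank '[{"travel":[0.005,0.006,0.02],"twist":[0,0,0],"grip":0.05},{"travel":[0.005,0.006,0.045],"twist":[0,0,0],"grip":0.05},{"travel":[0.005,0.006,0.057],"twist":[0,0,0],"grip":0.05},{"travel":[0.005,0.006,0.059],"twist":[0,0,0],"grip":0.05},{"travel":[0.005,0.006,0.059],"twist":[0,0,0],"grip":0.05}]' 12
python3 -m crank '[{"travel":[0,0,0],"twist":[0,0,0],"grip":0.005},{"travel":[0,0,0],"twist":[0,0,0],"grip":0.005},{"travel":[0,0,0],"twist":[0,0,0],"grip":0.005},{"travel":[0,0,0],"twist":[0,0,0],"grip":0.005},{"travel":[0,0,0],"twist":[0,0,0],"grip":0.005}]'
python3 -m crank '[{"travel":[0,0,0],"twist":[0,0,0],"grip":0.005},{"travel":[0,0,0],"twist":[0,0,0],"grip":0.005},{"travel":[0,0,-0.03],"twist":[0,0,0],"grip":0.005},{"travel":[0,0,-0.07],"twist":[0,0,0],"grip":0.005},{"travel":[0,0,-0.07],"twist":[0,0,0],"grip":0.005}]'
python3 -c "
from h import *
plan(.6104,-.0635,.05,85.2)
wshot('b',.08);heights('b',.055,.1,100,2000,1500)"
```

```text
time_s: 20.1
position: [0.4283, -0.1338, -0.0151]
orientation: [-179.9, 0.1, -174.3]
ft_force: [-0.8, -0.5, 0.8]
finger_gap: 0.05
grasp_force: 0.0
time_s: 20.6
position: [0.4276, -0.1333, -0.0159]
orientation: [-180.0, 0.0, -174.3]
ft_force: [-0.5, 0.5, 2.6]
finger_gap: 0.0137
grasp_force: 12.0
time_s: 21.1
position: [0.4293, -0.1343, 0.0574]
orientation: [-179.7, 0.3, -174.3]
ft_force: [0.8, 0.3, -1.3]
finger_gap: 0.013
grasp_force: 12.0
t 21.1 j6 -128 travel [-0.1872  0.0525  0.0082] twist [-0.004  0.006  0.183] dyaw -10.5
view: x of top 0.5493, y of left -0.0143, 2500 px/m
xy 0.4242 -0.1379 size 35 x 38 mm long dir 64.7 deg area 441
```

```bash
python3 -m crank '[{"travel":[-0.187,0.053,0],"twist":[0,0,0.183],"grip":0.005},{"travel":[-0.187,0.053,0],"twist":[0,0,0.183],"grip":0.005},{"travel":[-0.187,0.053,0],"twist":[0,0,0.183],"grip":0.005},{"travel":[-0.187,0.053,0],"twist":[0,0,0.183],"grip":0.005},{"travel":[-0.187,0.053,0.02],"twist":[0,0,0.183],"grip":0.005}]'
python3 -m crank '[{"travel":[0,0,0.01],"twist":[0,0,0],"grip":0.005},{"travel":[0,0,0.01],"twist":[0,0,0],"grip":0.005},{"travel":[0,0,0.01],"twist":[0,0,0],"grip":0.005}]'
python3 -c "
from h import *
plan(.6104,-.0635,-.0135,85.2)"
```

```text
time_s: 21.65
position: [0.6136, -0.0604, 0.0339]
orientation: [-180.0, 0.4, 175.4]
ft_force: [-0.7, -0.9, -0.9]
finger_gap: 0.0134
grasp_force: 12.0
time_s: 21.95
position: [0.6076, -0.0625, 0.0237]
orientation: [180.0, -0.1, 175.1]
ft_force: [0.7, 0.2, -0.4]
finger_gap: 0.0132
grasp_force: 12.0
t 21.9 j6 -102 travel [-0.0029 -0.0008  0.0372] twist [ 0.    -0.001 -0.001] dyaw 0.1
```

```bash
python3 -m crank '[{"travel":[-0.002,-0.001,0.01],"twist":[0,0,0],"grip":0.005},{"travel":[-0.002,-0.001,0.022],"twist":[0,0,0],"grip":0.005},{"travel":[-0.002,-0.001,0.032],"twist":[0,0,0],"grip":0.005},{"travel":[-0.002,-0.001,0.037],"twist":[0,0,0],"grip":0.005},{"travel":[-0.002,-0.001,0.037],"twist":[0,0,0],"grip":0.005}]'
python3 -m crank '[{"travel":[0,0,0],"twist":[0,0,0],"grip":0.035},{"travel":[0,0,0],"twist":[0,0,0],"grip":0.035},{"travel":[0,0,0],"twist":[0,0,0],"grip":0.035},{"travel":[0,0,0],"twist":[0,0,0],"grip":0.035},{"travel":[0,0,-0.03],"twist":[0,0,0],"grip":0.035}]'
python3 -m crank '[{"travel":[0,0,-0.05],"twist":[0,0,0],"grip":0.035},{"travel":[0.03,0,-0.1],"twist":[0,0,0],"grip":0.035},{"travel":[0.08,0,-0.15],"twist":[0,0,0],"grip":0.035},{"travel":[0.13,0,-0.18],"twist":[0,0,0],"grip":0.035},{"travel":[0.18,0,-0.2],"twist":[0,0,0],"grip":0.035}]'
python3 -m crank '[{"travel":[0.06,0,0],"twist":[0,0,0],"grip":0.035},{"travel":[0.1,0,0],"twist":[0,0,0],"grip":0.035},{"travel":[0.1,0,0],"twist":[0,0,0],"grip":0.035},{"travel":[0.1,0,0],"twist":[0,0,0],"grip":0.035}]'
python3 - <<'E'
from h import *
print(manip.state()["position"])
wshot("c",.01)
for a,b in((.0105,.018),(.018,.024),(.026,.034)): print(a);heights("c",a,b,80,6000,1500)
im,d=manip.get_image("top");c=manip.get_calibration("top")
A=(.5,.7,-.35,.35);o=ortho(im,c,.006,*A,1000)
g=o.max(2);print("trays");rects(cv2.morphologyEx((g<130).astype(np.uint8),2,np.ones((3,3))),.7,.35,1000,600,12000)
o=ortho(im,c,.015,*A,1000);hs=cv2.cvtColor(o,cv2.COLOR_BGR2HSV);g=o.max(2)
print("light in conn tray");m=np.zeros(g.shape,np.uint8);m[65:115,395:430]=(g[65:115,395:430]>125);rects(m,.7,.35,1000,50,1000)
o=ortho(im,c,.021,*A,1000);g=o.max(2);print("tape");rects(g<65,.7,.35,1000,200,3000)
E
```

```text
time_s: 22.45
position: [0.61, -0.0632, -0.0137]
orientation: [180.0, -0.1, 175.2]
ft_force: [-1.2, -0.2, 0.8]
finger_gap: 0.0133
grasp_force: 12.0
time_s: 22.95
position: [0.6084, -0.0627, 0.0143]
orientation: [179.9, -0.4, 175.2]
ft_force: [0.4, -0.3, -0.5]
finger_gap: 0.035
grasp_force: 0.0
time_s: 23.45
position: [0.4649, -0.051, 0.2004]
orientation: [-180.0, 0.1, 175.2]
ft_force: [0.2, -0.4, 0.8]
finger_gap: 0.0352
grasp_force: 0.0
time_s: 23.85
position: [0.3662, -0.0428, 0.1993]
orientation: [-180.0, 0.1, 175.2]
ft_force: [-0.0, -0.8, 0.3]
finger_gap: 0.0348
grasp_force: 0.0
[ 0.36617844 -0.04284405  0.19933513]
view: x of top 0.4862, y of left 0.0772, 2500 px/m
0.0105
xy 0.3177 0.1736 size 22 x 50 mm long dir 146.1 deg area 229
xy 0.3282 0.2027 size 19 x 45 mm long dir 174.5 deg area 169
xy 0.5970 -0.0626 size 9 x 14 mm long dir 90.0 deg area 99
0.018
xy 0.3253 0.1861 size 50 x 50 mm long dir 147.3 deg area 1835
0.026Traceback (most recent call last):
  File "<stdin>", line 4, in <module>
  File "h.py", line 43, in heights
    P=P[(P[:,2]>zmin)&(P[:,2]<zmax)];x1=P[:,0].max();y1=P[:,1].max()
                                        ~~~~~~~~~~^^
    return umr_maximum(a, axis, None, out, keepdims, initial, where)
ValueError: zero-size array to reduction operation maximum which has no identity
```

```bash
python3 -m crank '[{"travel":[0.06,0,0],"twist":[0,0,0],"grip":0.035},{"travel":[0.06,0,0],"twist":[0,0,0],"grip":0.035},{"travel":[0.06,0,0],"twist":[0,0,0],"grip":0.035}]'
python3 - <<'E'
from h import *
im,d=manip.get_image("top");c=manip.get_calibration("top");np.savez("t.npz",im=im,d=d,**c)
for a,b in((.010,.017),(.0165,.024),(.026,.034)): print(a);heights("t",a,b,80,6000,400)
P=pts(d,c)
for n,x,y,r in(("conn",.6104,-.0635,.022),("case",.605,.081,.045),("tape",.611,-.211,.03),("driver",.634,.213,.012)):
    q=P[np.hypot(P[:,0]-x,P[:,1]-y)<r]; t=q[q[:,2]>np.percentile(q[:,2],95)-.004]
    print(n,"top z %.4f"%np.median(t[:,2]),"x %.3f..%.3f y %.3f..%.3f"%(*np.percentile(t[:,0],[1,99]),*np.percentile(t[:,1],[1,99])))
A=(.5,.7,-.35,.35);o=ortho(im,c,.006,*A,1000)
g=o.max(2);print("trays");rects(cv2.morphologyEx((g<130).astype(np.uint8),2,np.ones((3,3))),.7,.35,1000,600,12000)
o=ortho(im,c,.021,*A,1000);g=o.max(2);print("tape");rects(g<65,.7,.35,1000,200,3000)
print(manip.state()["position"])
E
```

```text
time_s: 24.2
position: [0.3068, -0.038, 0.199]
orientation: [-180.0, 0.1, 175.2]
ft_force: [0.2, -0.2, 0.4]
finger_gap: 0.0348
grasp_force: 0.0
0.01
xy 0.0790 -0.0314 size 59 x 150 mm long dir 67.1 deg area 4866
xy 0.1141 0.5394 size 37 x 255 mm long dir 46.6 deg area 997
xy 0.3190 0.1890 size 35 x 49 mm long dir 69.0 deg area 300
xy 0.3178 0.4596 size 55 x 110 mm long dir 115.2 deg area 1219
xy 0.3791 0.4634 size 36 x 61 mm long dir 8.7 deg area 1631
xy 0.6145 0.4082 size 17 x 30 mm long dir 116.6 deg area 388
xy 0.6133 -0.0630 size 15 x 30 mm long dir 0.0 deg area 378
xy 0.6085 0.2193 size 19 x 144 mm long dir 167.9 deg area 991
xy 0.6865 0.5870 size 13 x 48 mm long dir 151.9 deg area 228
xy 0.7298 0.3550 size 39 x 188 mm long dir 107.6 deg area 4012
xy 0.7679 0.3972 size 22 x 90 mm long dir 104.0 deg area 1638
xy 0.7961 0.3023 size 14 x 39 mm long dir 105.3 deg area 303
xy 0.8094 0.6986 size 13 x 21 mm long dir 18.4 deg area 106
xy 0.8740 0.5216 size 24 x 85 mm long dir 130.2 deg area 144
xy 0.9415 0.4832 size 6 x 53 mm long dir 94.1 deg area 184
xy 0.9261 0.5666 size 32 x 75 mm l
[... 1293 characters left out ...]
dir 4.6 deg area 88
xy 0.7795 0.0267 size 10 x 88 mm long dir 82.2 deg area 153
xy 0.8677 0.6879 size 15 x 32 mm long dir 71.6 deg area 150
conn top z 0.0143 x 0.596..0.628 y -0.071..-0.058
case top z 0.0300 x 0.565..0.646 y 0.053..0.106
tape top z 0.0205 x 0.588..0.636 y -0.237..-0.187
driver top z 0.0186 x 0.624..0.644 y 0.205..0.219
trays
xy 0.6102 -0.0638 size 46 x 66 mm long dir 173.9 deg area 2755
xy 0.6052 0.0801 size 89 x 119 mm long dir 176.6 deg area 9936
xy 0.6047 0.2203 size 51 x 174 mm long dir 167.3 deg area 7062
xy 0.6350 -0.2100 size 82 x 130 mm long dir 0.0 deg area 6434
tape
xy 0.6099 -0.2093 size 51 x 59 mm long dir 128.7 deg area 2358
[ 0.30775569 -0.03831216  0.19909997]
```

Every item sits within about 4 mm of its tray's centre, with its top at tray-floor height, and the gripper is clear.

```bash
python3 -c "
from workcell import manip
print(manip.hand_in())"
```

```text
the job is handed in; nothing more can be done
None
```

I put the snap case, screwdriver, tape roll and connector in their matching trays, let go of all four and handed the job in at about 24 s; the final depth check put each within about 4 mm of its tray's centre and at floor height, but the hand-in returned no verdict.

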